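# Raise the soldering-tip tray and hold it

### The arm

A 6-joint arm with a two-finger parallel gripper is mounted at the origin on the work surface. World frame = base frame: x ahead of the robot, y to its left, z up, the work surface at z = 0. Lengths are in mm, angles in rad, forces in N, time in s.
With the tool pointing down it reaches from about 400 to 825 mm from the base axis. Payload 7 kg.
Tool frame: the origin (TCP) lies on the mounting face of the last link; the fingertips stand bot.tips_ahead ahead of it and the grasp point (between the pads) lies 155 mm ahead of it (bot.tips_ahead is the distance from the TCP to the fingertips, in mm); z points along the fingers, y is the line along which they close (so a half turn about z gives the same grasp; the last joint's range is limited). The gripper opens to 85 mm and grips with 20 to 120 N. Pads are 22 mm wide; open, the fingers measure 114 mm over their backs; the gripper's body (76 mm by 85 mm) begins 54 mm behind the grasp point. The pads swing forward as they close: fully open they stand 13 mm farther back than shut.
Start: joints at [1.579, 0.359, 0.012, 0, -1.224, -0.288], TCP at [186.42, 648.725, 404.702] pointing down, gripper open.
Joint ranges: [-3.07, 3.07], [-1.43, 2.12], [-1.02, 1.25], [-3.03, 1.67], [-3.05, -0], [-3.03, 3.03]. Speed limits (rad/s): [2.39, 2.39, 3.01, 3.14, 3.14, 3.14].

### API

Orientations are given as a 3x3 rotation matrix whose columns are the frame's x, y, z axes.
In Python, from bench import bot gives the robot as it stands.
- The arm moves only by the tool play_rows, never from a script. Its argument "increments" is a list that holds one entry, the list of rows, each a list of 7 numbers: the opening, from -1 (shut) to 1 (fully open), then the shift along the tool's x, y, z in m, then the turn, a rotation vector about the tool's x, y, z in rad. In form: [[[grip, tx, ty, tz, wx, wy, wz], ...]]. A call has 1 to 8 rows; each row is the pose to reach, as a shift and turn from the pose commanded when the call began, along the tool's axes at that moment; what a row does not reach only later rows make up. A row lasts 1/10 s, in which the tool goes at most 50 mm and 8.59 degrees, less where a joint would pass 70% of its speed; a pose out of reach is approached as far as the arm can. A call with a gripper value outside its range is refused whole. The fingers move at their own pace and stop on an object; "newtons" is the grip in N (left out, the last holds). Time passes only in rows, so rows that repeat a pose let the fingers close. It gives the time, the measured TCP pose, the force, the opening and the grip force at its end, in the units of the state.
- bot.get_state(): the state, without advancing time (a new reading comes with each control period).
- bot.read_camera(name): name is "scene" or "side" or "wrist"; returns a dict with "image" (480x640x3 uint8, blue, green, red), "z_map" (480x640 float32, mm along the optical axis (not along the pixel's ray), 0 where there is no reading), "fx", "fy", "cx", "cy" (pixels), "extrinsics" (4x4, takes a point from world to camera coordinates); the wrist camera has in their place "tool_from_camera" (4x4, takes a point from camera to tool coordinates, whose origin is the TCP and whose axes are the flange's). Camera axes: x right, y down, z forward; pixel columns grow to the right and rows downward; lengths in mm; the calibration is good to about 2 mm. A picture is of the moment at which its call begins: read the wrist's pose just before it.
- bot.close_job(): hands the job in; it is judged then, once.
The state is a dict: "t": time; "qpos": joint angles; "qd": joint speeds; "joint_torque": joint torques, N m; "position": TCP position; "ee_rot": TCP orientation; "contact_force": force on the tool from outside, world axes, zero at the start; "ft_torque": the same for the moment, N m; "opening": opening from 0.0 (shut) to 1.0 (fully open); "grip_force": force on a finger pad.
Only numpy, scipy, OpenCV 4.12 (cv2) and the standard library are available. Lean on these libraries where they do the work, as an engineer would, in place of code of your own. Each camera call takes 0.05 s, during which the arm holds its last target. There are 200 camera calls.

### The job

Get the soldering tips up for the next change: twist the canister's captive cap anticlockwise until it is loose and swing it aside, fully clear of the mouth. Then take the knob inside by its sides and pull the sprung telescoping rod straight up until its ring mark is level with the canister's rim, and finish there, still gripping the knob and holding the rod at the mark, because its spring pulls it back. Leave the other things on the bench where they are.

Things in the scene. Friction and masses are not known exactly. Their poses are not given: they have to be found in the camera images.
- jar: The tip canister, screwed down to the wooden board (does not move): clear cylinder 112 mm across, 4 mm wall, with a bare metal neck, on a 140 mm black foot; 150 mm tall to the rim. Origin: centre of its underside, z up. Its yaw varies. The cap's hinge post stands at its side, 57 degrees anticlockwise from its x axis.
- jar_rim (a point): Centre of the canister's mouth, at the height of the rim (150 mm above the canister's underside). The mouth is 104 mm wide inside.
- cap_hinge (a point): The vertical hinge axis of the cap's arm, at rim height, on the post beside the canister, 85 mm from the canister's axis. A flat steel arm (top 13 mm above the rim with the cap closed, rising with the cap) runs from here to the cap's centre, under the bar.
- cap_grip (a point): Grip point of the cap, 10 mm under its bar's top; moves with the cap. x along the bar, y across, z up. 37 mm above the rim with the cap closed. Cap: black knurled disc 124 mm across, top 8 mm above the rim, skirt to 6 mm below it; on it an upright grey bar 64 mm long, 14 mm thick, up to 47 mm above the rim.
- cap (a joint): Twist of the cap in its arm, rad: 0 screwed home, growing anticlockwise seen from above, stop at 1.4; starts between 0 and 0.3. Friction 0.08 N m, stays where left. The cap rises 6 mm per rad; only beyond about 0.95 rad does its skirt clear the small lug on the neck that stops the arm from swinging.
- cap_arm (a joint): Swing of the cap's arm about cap_hinge, rad: 0 over the mouth, growing clockwise seen from above, stop at 2.4. Light friction, stays where left. The mouth is fully clear beyond 1.5. The bar turns with the arm as well as with the twist.
- lift (a joint): How far the lift rod is pulled up, m: 0 down at rest, stop at 0.105. The ring mark is level with the rim at 0.070. A spring inside pulls it down: about 3 N at 0, 8 N at 0.070, plus about 1 N of weight.
- lift_knob: Knob on top of the lift rod, on the canister's axis: dark steel upright cylinder, 20 mm diameter, 28 mm tall. Origin: its centre, 22 mm below the rim at rest (top 8 mm below the rim; 40 mm of room all round). Under it a bare 8 mm rod, then a tray 80 mm across with six upright tips, points 54 mm below the rim at rest.
- lift_mark (a point): The ring mark: centre of a steel ring 18 mm across, 4 mm thick, on the rod, 48 mm below the knob's centre; 70 mm below the rim at rest.
- reel: Bystander: metal wire reel standing on end, 60 mm across, 40 mm tall. Origin: centre of its underside.
- tin: Bystander: flat round brass-coloured tin, 78 mm across, 24 mm tall. Origin: centre of its underside.
- pcb: Bystander: loose circuit board 110 x 75 mm, up to 16 mm thick with its parts. Origin: centre of its underside.

How it is judged:
By the outcome, as a careful person would: the job done as asked, in the order asked, and still so for the second after the job is handed in, while the arm keeps its last pose, push and grip.
It also fails if it takes over 58 s, if anything falls off the work surface, if the arm or the gripper's body presses on something with over 40 N, if the wrist force passes 120 N, or if a joint passes its speed limit or range.

## Working session

There is one attempt and no reset: what is moved stays moved. The work goes in short steps, Python scripts to look and compute and a tool call to move; the robot and the scene stay as the last step left them, time stands still between calls to the robot, and variables do not carry over. Pictures are saved under pics/ and viewed, at most 10 in all, crops included, and the job is handed in when it is done.

Besides the shell and the picture viewer there is one more tool, called after "Emit:" as name(argument=value, ...) on one line, values as JSON. play_rows: Moves the arm, as the interface text tells. Its arguments: {"type":"object","properties":{"increments":{"type":"array"},"newtons":{"type":"number"}},"required":["increments"]}

```bash
mkdir -p pics; ls; cat > h.py <<'E'
import numpy as np, cv2
from bench import bot
def grab(n):
    s=bot.get_state(); c=bot.read_camera(n)
    if n=="wrist":
        T=np.eye(4); T[:3,:3]=np.array(s["ee_rot"]).reshape(3,3); T[:3,3]=s["position"]
        c["wfc"]=T@np.array(c["tool_from_camera"])
    else: c["wfc"]=np.linalg.inv(np.array(c["extrinsics"]))
    return c
def cloud(c):
    z=c["z_map"]; v,u=np.mgrid[:480,:640]
    p=np.stack([(u-c["cx"])/c["fx"]*z,(v-c["cy"])/c["fy"]*z,z],-1)
    w=p@c["wfc"][:3,:3].T+c["wfc"][:3,3]; w[z<=0]=np.nan
    return w
def proj(c,P):
    q=np.linalg.inv(c["wfc"])@np.append(P,1); return q[0]/q[2]*c["fx"]+c["cx"],q[1]/q[2]*c["fy"]+c["cy"]
def ray(c,u,v):
    d=c["wfc"][:3,:3]@np.array([(u-c["cx"])/c["fx"],(v-c["cy"])/c["fy"],1]); return c["wfc"][:3,3],d
def tri(rays):
    A=0;b=0
    for o,d in rays:
        d=d/np.linalg.norm(d);M=np.eye(3)-np.outer(d,d);A=A+M;b=b+M@o
    return np.linalg.solve(A,b)
E
python3 - <<'E'
from h import *
s=bot.get_state();print(s,bot.tips_ahead)
for n in("scene","side"):
    c=grab(n);cv2.imwrite(f"pics/{n}0.png",c["image"]);print(n,c["wfc"].round(2).tolist(),c["fx"],c["cx"],c["cy"]);np.save(f"{n}0.npy",cloud(c))
E
```

```text
pics
{'t': 0.0, 'qpos': array([ 1.57910272e+00,  3.59407905e-01,  1.10701500e-02, -3.39345859e-04,
       -1.22408279e+00, -2.88107879e-01]), 'qd': array([ 7.84812163e-04, -1.41793670e-03,  1.26584997e-03,  1.45819805e-03,
        1.45717174e-03, -3.45814335e-05]), 'joint_torque': array([ 1.06259504e-03, -5.83324885e+01,  2.93433666e+01,  6.93714961e+00,
       -5.78917447e-03,  1.44225334e-05]), 'position': array([186.35536248, 648.57500615, 403.75670041]), 'ee_rot': array([[ 9.61078380e-01, -2.76275685e-01, -3.05650862e-04],
       [-2.76275810e-01, -9.61077016e-01, -1.62679098e-03],
       [ 1.55688772e-04,  1.64791758e-03, -9.99998630e-01]]), 'contact_force': array([-0.06920155, -0.15601186,  1.03824341]), 'ft_torque': array([-0.03890245,  0.02432965, -0.04140524]), 'grip_force': 0.0, 'opening': 0.9978528441646346} 173.4
scene [[-0.0, 0.78, -0.62, 1037.84], [1.0, 0.0, 0.0, -7.35], [0.0, -0.62, -0.78, 784.67], [0.0, 0.0, 0.0, 1.0]] 471.02856924338744 318.1823802521925 252.60794023305837
side [[0.81, -0.32, 0.49, 127.37], [-0.59, -0.45, 0.68, -557.22], [0.0, -0.84, -0.55, 581.05], [0.0, 0.0, 0.0, 1.0]] 436.6347722987332 324.1273373494948 237.09968768826658
```

View pics/scene0.png

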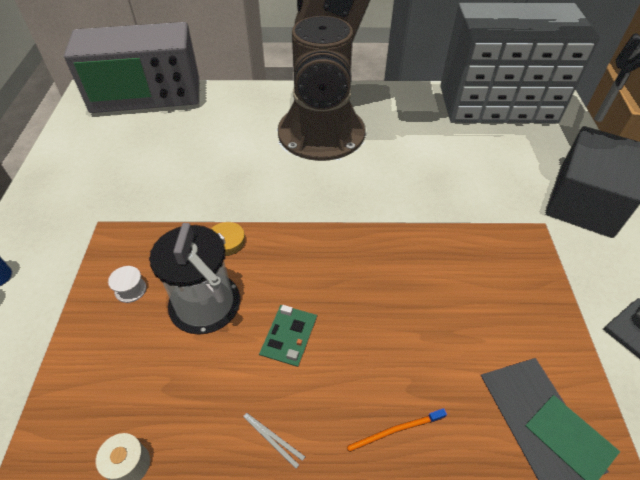

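View pics/side0.png

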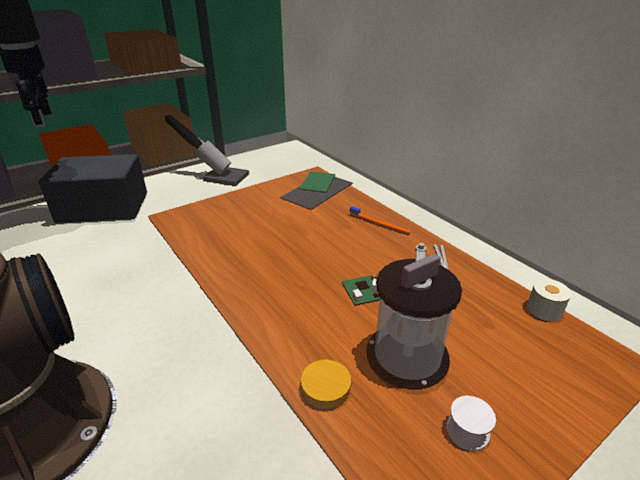

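Scene: capped canister at about (190,255), bar (183,243), arm to hinge (212,283); tin (228,238), reel (127,283), pcb (289,335). Side: cap (419,287), bar (421,270), tin (325,385), reel (470,420).

```bash
cat > fit.py <<'E'
from h import *
def show(W,im,tag):
    ok=np.isfinite(W).all(-1)
    sel=ok&(W[...,2]>120)&(W[...,2]<260)&(W[...,0]>300)&(W[...,0]<800)&(abs(W[...,1]+260)<140)
    P=W[sel]; h,e=np.histogram(P[:,2],np.arange(120,262,3)); print(tag,[(int(a),int(b)) for a,b in zip(e,h) if b>8])
    return P
if __name__=="__main__":
  for n in("scene","side"):
    W=np.load(n+"0.npy"); P=show(W,None,n)
    zb=P[:,2]
    h,e=np.histogram(zb,np.arange(150,230,2)); zt=e[h.argmax()]+1
    D=P[abs(zb-zt)<4]; (cx,cy),r=cv2.minEnclosingCircle(D[:,:2].astype(np.float32)); print(n,"disc",zt,cx,cy,r)
    B=P[zb>zt+30]; print("bar",len(B),B.mean(0),np.percentile(B[:,2],[5,50,95]),cv2.minAreaRect(B[:,:2].astype(np.float32)))
    A=P[(zb>zt+2.5)&(zb<zt+25)]; print("mid",len(A),A.mean(0),A.min(0),A.max(0))
    for nm,(u,v) in dict(scene=dict(reel=(125,275),tin=(228,235),pcb=(289,335),wood=(350,300)),side=dict(reel=(473,413),tin=(325,378),wood=(270,250))) [n].items(): print(nm,W[v,u].round(1))
E
python3 fit.py
```

```text
scene [(120, 68), (123, 62), (126, 53), (129, 75), (132, 60), (135, 61), (138, 78), (141, 53), (144, 18), (147, 10), (150, 40), (153, 85), (156, 87), (159, 103), (162, 1179), (165, 1385), (168, 304), (171, 115), (174, 37), (177, 52), (180, 31), (183, 27), (186, 34), (189, 21), (192, 36), (195, 26), (198, 39), (201, 151), (204, 108)]
scene disc 165 554.5716552734375 -217.73117065429688 79.3883285522461
bar 324 [ 547.68861962 -226.15771413  202.63809493] [196.72137314 203.35478459 205.51100932] ((544.6771240234375, -226.83482360839844), (14.341289520263672, 65.21898651123047), 86.93560028076172)
mid 647 [ 570.12316979 -204.16260382  173.28796017] [ 491.14340703 -277.49780538  167.51211403] [ 615.665537   -162.12132779  189.99471691]
reel [ 506.8 -379.1   45.3]
tin [ 391.  -196.8   30.1]
pcb [615.2 -59.8   8.7]
wood [534.9  56.3   3.8]
side [(120, 108), (123, 112), (126, 100), (129, 121), (132, 101), (135, 113), (138, 104), (141, 111), (144, 59), (147, 18), (150, 34), (153, 145), (156, 152), (159, 125), (162, 828), (165, 1865), (168, 165), (171, 103), (174, 61), (177, 77), (180, 56), (183, 59), (186, 55), (189, 61), (192, 59), (195, 51), (198, 65), (201, 145), (204, 138)]
side disc 165 550.47998046875 -222.5296630859375 73.20919799804688
bar 399 [ 538.37998405 -230.19789655  202.17201963] [195.99738291 203.42398487 205.17985542] ((541.754638671875, -228.55972290039062), (15.21548843383789, 63.97874069213867), 86.2215576171875)
mid 605 [ 551.74540803 -220.14957294  176.55183259] [ 492.10285792 -246.05411095  167.50694885] [ 613.78625265 -161.3614972   189.8002226 ]
reel [ 514.4 -377.2   46.1]
tin [ 390.6 -198.6   29.2]
wood [507.8 176.9   9.3]
```

```bash
cat >> h.py <<'E'
def plan(*wps):
    """rows (tx,ty,tz m, wz) for world TCP waypoints (x,y,z,yaw of tool x), from measured pose"""
    s=bot.get_state();R=np.array(s["ee_rot"]).reshape(3,3);p=np.array(s["position"])
    print("at",p.round(1),"yaw",round(float(np.arctan2(R[1,0],R[0,0])),4),"F",np.round(s["contact_force"],1),"t",s["t"])
    for x,y,z,a in wps:
        T=np.array([[np.cos(a),np.sin(a),0],[np.sin(a),-np.cos(a),0],[0,0,-1]])
        rv=cv2.Rodrigues(R.T@T)[0].ravel()
        print([round(float(k),4) for k in R.T@(np.array([x,y,z])-p)/1000],rv.round(4).tolist())
E
python3 - <<'E'
from h import *
c0=np.array([543,-228])
for n in("scene","side"):
    W=np.load(n+"0.npy");P=W[np.isfinite(W).all(-1)]
    r=np.hypot(*(P[:,:2]-c0).T); 
    A=P[(r>66)&(r<115)&(P[:,2]>140)&(P[:,2]<195)]
    print(n,len(A),A.mean(0),A.min(0),A.max(0), np.median(A,0))
    D=P[(abs(P[:,2]-165)<3)&(r<75)]
    # rim edge of disc: far extents by angle
    a=np.degrees(np.arctan2(*(D[:,:2]-c0).T[::-1])); rr=np.hypot(*(D[:,:2]-c0).T)
    print([(k,round(rr[abs(a-k)<8].max())) for k in range(-170,180,20) if (abs(a-k)<8).any()])
    print("arm pts",[(z,A[abs(A[:,2]-z)<2][:,:2].mean(0).round(0).tolist(),(abs(A[:,2]-z)<2).sum()) for z in range(146,195,4) if (abs(A[:,2]-z)<2).any()])
    w=P[(abs(P[:,0]-543)<200)&(abs(P[:,1]-100)<150)]; print("wood",np.median(w[:,2]))
plan((470,330,420,-1.25),(570,0,430,-2.2),(543,-228,420,-3.20))
E
```

```text
scene 258 [ 600.23066834 -172.88106316  162.81126409] [ 492.95906442 -188.19193585  140.06629777] [ 615.9745998  -162.10094297  179.41443723] [ 607.77992004 -172.16679194  169.07970622]
[(-170, 60), (-150, 63), (-130, 61), (-110, 61), (-90, 63), (-70, 63), (-50, 63), (-30, 64), (-10, 64), (10, 65), (30, 66), (50, 64), (70, 63), (90, 64), (110, 62), (130, 62), (150, 62), (170, 60)]
arm pts [(146, [595.0, -169.0], np.int64(13)), (150, [605.0, -169.0], np.int64(17)), (154, [580.0, -171.0], np.int64(29)), (158, [590.0, -171.0], np.int64(10)), (166, [612.0, -171.0], np.int64(17)), (170, [602.0, -176.0], np.int64(94)), (174, [610.0, -170.0], np.int64(26)), (178, [607.0, -171.0], np.int64(22))]
wood 6.347196127641098
side 153 [ 574.59376149 -176.24182599  166.96713439] [ 490.19824859 -187.43930734  141.26425033] [ 613.78625265 -161.3614972   179.51686532] [ 598.65873854 -176.15772778  170.66897469]
[(-170, 63), (-150, 64), (-130, 64), (-110, 64), (-90, 64), (-70, 62), (-50, 61), (-30, 62), (-10, 61), (10, 62), (50, 70), (70, 63), (90, 62), (110, 64), (130, 63), (150, 64), (170, 64)]
arm pts [(146, [492.0, -183.0], np.int64(6)), (150, [492.0, -183.0], np.int64(6)), (154, [496.0, -179.0], np.int64(17)), (158, [525.0, -174.0], np.int64(4)), (166, [590.0, -176.0], np.int64(1)), (170, [600.0, -176.0], np.int64(74)), (174, [604.0, -173.0], np.int64(16)), (178, [605.0, -171.0], np.int64(23))]
wood 6.616666825405218
at [186.4 648.6 403.9] yaw -0.2799 F [-0.   0.4 -1.2] t 0.1
[0.3606, 0.2279, -0.0158] [0.0013, -0.0009, 0.9701]
[0.5479, 0.5174, -0.0253] [0.0009, -0.0015, 1.9201]
[0.5849, 0.744, -0.015] [0.0, -0.0022, 2.9201]
```

Emit:
play_rows(increments=[[[1, 0.045, 0.028, -0.015, 0, 0, 0.12], [1, 0.09, 0.057, -0.016, 0, 0, 0.24], [1, 0.135, 0.085, -0.016, 0, 0, 0.36], [1, 0.18, 0.114, -0.016, 0, 0, 0.48], [1, 0.225, 0.142, -0.016, 0, 0, 0.61], [1, 0.27, 0.171, -0.016, 0, 0, 0.73], [1, 0.315, 0.2, -0.016, 0, 0, 0.85], [1, 0.36, 0.228, -0.016, 0, 0, 0.97]]])

```text
t: 0.9
position: [451.6, 349.3, 420.7]
ee_rot: [[0.311, -0.95, -0.0], [-0.95, -0.311, -0.0], [-0.0, 0.0, -1.0]]
contact_force: [1.0, 1.5, 0.4]
opening: 1.001
grip_force: 0.0
```

```bash
python3 -c "
from h import *
plan((570,0,430,-2.2))"
```

```text
at [451.6 349.3 420.7] yaw -1.2544 F [1.  1.5 0.4] t 0.9
[0.3688, -0.0039, -0.0094] [0.0002, -0.0001, 0.9456]
```

Emit:
play_rows(increments=[[[1, 0.043, 0.001, -0.01, 0, 0, 0.12], [1, 0.086, 0.002, -0.01, 0, 0, 0.24], [1, 0.129, 0.003, -0.01, 0, 0, 0.36], [1, 0.172, 0.004, -0.01, 0, 0, 0.48], [1, 0.216, 0.006, -0.01, 0, 0, 0.6], [1, 0.26, 0.007, -0.01, 0, 0, 0.71], [1, 0.303, 0.008, -0.01, 0, 0, 0.83], [1, 0.345, 0.009, -0.01, 0, 0, 0.95]]])

```text
t: 1.7
position: [551.1, 19.0, 430.6]
ee_rot: [[-0.592, -0.806, -0.0], [-0.806, 0.592, 0.0], [0.0, 0.0, -1.0]]
contact_force: [0.7, -0.2, 0.1]
opening: 0.997
grip_force: 0.0
```

```bash
python3 -c "
from h import *
plan((543,-228,430,-3.20))"
```

```text
at [551.1  19.  430.6] yaw -2.2047 F [ 0.7 -0.2  0.1] t 1.7
[0.2039, -0.1398, 0.0006] [0.0001, -0.0002, 0.9953]
```

Emit:
play_rows(increments=[[[1, 0.034, -0.023, 0, 0, 0, 0.14], [1, 0.068, -0.046, 0, 0, 0, 0.28], [1, 0.102, -0.069, 0, 0, 0, 0.42], [1, 0.136, -0.092, 0, 0, 0, 0.56], [1, 0.17, -0.115, 0, 0, 0, 0.7], [1, 0.2, -0.138, 0, 0, 0, 0.85], [1, 0.2, -0.138, 0, 0, 0, 0.99], [1, 0.2, -0.138, 0, 0, 0, 0.99]]])

```text
t: 2.5
position: [544.7, -223.2, 430.0]
ee_rot: [[-0.999, 0.053, -0.001], [0.053, 0.999, 0.0], [0.001, 0.0, -1.0]]
contact_force: [-0.5, 0.4, -0.1]
opening: 1.0
grip_force: 0.0
```

```bash
python3 -c "
from h import *
c=grab('wrist');cv2.imwrite('pics/w1.png',c['image']);np.save('w1.npy',cloud(c));W=cloud(c)
P=W[np.isfinite(W).all(-1)];P=P[np.hypot(P[:,0]-543,P[:,1]+228)<110]
B=P[(P[:,2]>192)&(P[:,2]<215)]; print(len(B)); 
if len(B): print(np.percentile(B,[2,50,98],axis=0).round(1),cv2.minAreaRect(B[:,:2].astype(np.float32)))
plan((543,-228,350,-3.20))"
```

```text
3316
[[ 511.6 -234.   198.7]
 [ 539.8 -226.8  203.3]
 [ 572.4 -219.7  204.9]] ((542.8276977539062, -227.12570190429688), (13.754242897033691, 63.4499626159668), 87.04126739501953)
at [ 544.8 -222.4  430.2] yaw 3.0953 F [-0.2 -0.4 -0.7] t 2.55
[0.0014, -0.0057, 0.0802] [0.0003, -0.0009, 0.0121]
```

View pics/w1.png

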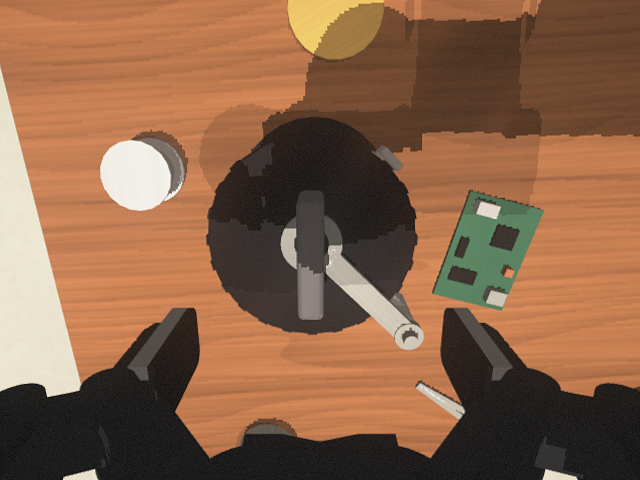

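Emit:
play_rows(increments=[[[1, 0.001, -0.005, 0.02, 0, 0, -0.005], [1, 0.001, -0.005, 0.05, 0, 0, -0.005], [1, 0.001, -0.005, 0.075, 0, 0, -0.005], [1, 0.001, -0.005, 0.08, 0, 0, -0.005], [1, 0.001, -0.005, 0.08, 0, 0, -0.005], [1, 0.001, -0.005, 0.08, 0, 0, -0.005]]])

```text
t: 3.15
position: [544.4, -226.7, 352.1]
ee_rot: [[-0.999, 0.041, 0.002], [0.041, 0.999, -0.001], [-0.002, -0.001, -1.0]]
contact_force: [-0.3, 0.2, -0.1]
opening: 1.003
grip_force: 0.0
```

```bash
python3 -c "
from h import *
W=np.load('w1.npy');P=W[np.isfinite(W).all(-1)]
r=np.hypot(P[:,0]-607,P[:,1]+171);A=P[(r<18)&(P[:,2]>174)&(P[:,2]<190)];print('post',len(A),A.mean(0),cv2.minEnclosingCircle(A[:,:2].astype(np.float32)))
D=P[(abs(P[:,2]-165)<3)&(np.hypot(P[:,0]-543,P[:,1]+227)<66)];print(cv2.minEnclosingCircle(D[:,:2].astype(np.float32)),np.median(D[:,2]))
plan((543,-227.3,349.5,3.09))"
```

```text
post 202 [ 605.83875799 -170.3489666   176.91997235] ((606.4382934570312, -170.56533813476562), 5.093325138092041)
((544.3154907226562, -226.0314483642578), 64.26567840576172) 164.63730005432416
at [ 544.4 -226.7  352.1] yaw 3.1008 F [-0.3  0.2 -0.1] t 3.15
[0.0014, -0.0007, 0.0026] [-0.0005, 0.0018, 0.0108]
```

Emit:
play_rows(increments=[[[1, 0.001, -0.001, 0.0025, 0, 0, 0.01], [0, 0.001, -0.001, 0.0025, 0, 0, 0.01], [-1, 0.001, -0.001, 0.0025, 0, 0, 0.01], [-1, 0.001, -0.001, 0.0025, 0, 0, 0.01], [-1, 0.001, -0.001, 0.0025, 0, 0, 0.01], [-1, 0.001, -0.001, 0.0025, 0, 0, 0.01], [-1, 0.001, -0.001, 0.0025, 0, 0, 0.01], [-1, 0.001, -0.001, 0.0025, 0, 0, 0.01]]], newtons=40)

```text
t: 3.95
position: [542.7, -228.0, 348.3]
ee_rot: [[-0.999, 0.053, -0.0], [0.053, 0.999, -0.0], [0.0, -0.0, -1.0]]
contact_force: [-0.2, -0.7, 1.3]
opening: 0.154
grip_force: 45.4
```

Emit:
play_rows(increments=[[[-1, 0, 0, -0.0006, 0, 0, -0.1], [-1, 0, 0, -0.0012, 0, 0, -0.2], [-1, 0, 0, -0.0018, 0, 0, -0.3], [-1, 0, 0, -0.0024, 0, 0, -0.4], [-1, 0, 0, -0.003, 0, 0, -0.5], [-1, 0, 0, -0.0036, 0, 0, -0.6], [-1, 0, 0, -0.0042, 0, 0, -0.7], [-1, 0, 0, -0.0042, 0, 0, -0.7]]])

```text
t: 4.75
position: [542.6, -228.2, 352.5]
ee_rot: [[-0.797, -0.604, -0.0], [-0.604, 0.797, -0.0], [0.0, -0.0, -1.0]]
contact_force: [-1.7, -1.2, 1.7]
opening: 0.153
grip_force: 45.5
```

Emit:
play_rows(increments=[[[-1, 0, 0, -0.0006, 0, 0, -0.1], [-1, 0, 0, -0.0012, 0, 0, -0.2], [-1, 0, 0, -0.0018, 0, 0, -0.3], [-1, 0, 0, -0.0023, 0, 0, -0.38], [-1, 0, 0, -0.0023, 0, 0, -0.38]]])

```text
t: 5.25
position: [542.6, -228.1, 354.8]
ee_rot: [[-0.519, -0.855, -0.0], [-0.855, 0.519, -0.0], [0.0, 0.0, -1.0]]
contact_force: [-1.5, -1.2, 1.2]
opening: 0.153
grip_force: 45.5
```

```bash
python3 -c "
from h import *
print(bot.get_state()['ft_torque'],bot.get_state()['qpos'].round(3))
h=np.array([606.4,-170.6]);s=bot.get_state();p=s['position'];R=s['ee_rot'];y0=np.arctan2(R[1,0],R[0,0])
d=p[:2]-h;print(np.hypot(*d))
w=[]
for a in (0.2,.4,.6,.8,1.0,1.2,1.4,1.6,1.8):
    c,q=np.cos(-a),np.sin(-a);e=h+np.array([c*d[0]-q*d[1],q*d[0]+c*d[1]]);w.append((*e,p[2],y0-a));print(a,e.round(1))
plan(*w)"
```

```text
[-0.46305875  0.59146259  0.06904068] [-0.066  0.255 -0.255  0.    -1.061 -0.48 ]
85.93274406018179
0.2 [ 532.4 -214.3]
0.4 [ 525.2 -198.7]
0.6 [ 521.2 -182. ]
0.8 [ 520.7 -164.9]
1.0 [ 523.5 -148. ]
1.2 [ 529.7 -131.9]
1.4 [ 538.9 -117.5]
1.6 [ 550.8 -105.1]
1.8 [564.9 -95.4]
at [ 542.6 -228.1  354.8] yaw -2.1165 F [-1.5 -1.2  1.2] t 5.25
[-0.0066, 0.0159, 0.0] [0.0002, -0.0004, 0.2]
[-0.0161, 0.0301, -0.0] [0.0001, -0.0004, 0.4]
[-0.0283, 0.0422, -0.0] [0.0001, -0.0004, 0.6]
[-0.0427, 0.0515, -0.0] [0.0, -0.0004, 0.8]
[-0.0586, 0.0579, -0.0] [-0.0, -0.0004, 1.0]
[-0.0755, 0.0609, -0.0] [-0.0, -0.0004, 1.2]
[-0.0927, 0.0606, -0.0] [-0.0001, -0.0004, 1.4]
[-0.1094, 0.0568, -0.0] [-0.0001, -0.0004, 1.6]
[-0.1251, 0.0498, -0.0] [-0.0002, -0.0004, 1.8]
```

Emit:
play_rows(increments=[[[-1, -0.003, 0.0082, 0, 0, 0, 0.1], [-1, -0.0066, 0.0159, 0, 0, 0, 0.2], [-1, -0.0111, 0.0232, 0, 0, 0, 0.3], [-1, -0.0161, 0.0301, 0, 0, 0, 0.4], [-1, -0.022, 0.0364, 0, 0, 0, 0.5], [-1, -0.0283, 0.0422, 0, 0, 0, 0.6], [-1, -0.0353, 0.0471, 0, 0, 0, 0.7], [-1, -0.0427, 0.0515, 0, 0, 0, 0.8]]])

```text
t: 6.05
position: [520.9, -164.5, 354.8]
ee_rot: [[-0.976, -0.216, 0.001], [-0.216, 0.976, -0.0], [-0.001, -0.0, -1.0]]
contact_force: [1.7, -3.1, -0.1]
opening: 0.156
grip_force: 45.4
```

Emit:
play_rows(increments=[[[-1, -0.003, 0.0082, 0, 0, 0, 0.1], [-1, -0.0066, 0.0159, 0, 0, 0, 0.2], [-1, -0.0111, 0.0232, 0, 0, 0, 0.3], [-1, -0.0161, 0.0301, 0, 0, 0, 0.4], [-1, -0.022, 0.0364, 0, 0, 0, 0.5], [-1, -0.0283, 0.0422, 0, 0, 0, 0.6], [-1, -0.0353, 0.0471, 0, 0, 0, 0.7], [-1, -0.0427, 0.0515, 0, 0, 0, 0.8]]])

```text
t: 6.85
position: [551.4, -104.8, 354.8]
ee_rot: [[-0.835, 0.55, 0.001], [0.55, 0.835, -0.0], [-0.001, 0.0, -1.0]]
contact_force: [4.1, -4.9, -1.0]
opening: 0.158
grip_force: 45.2
```

Emit:
play_rows(increments=[[[-1, -0.003, 0.0082, 0, 0, 0, 0.1], [-1, -0.0066, 0.0159, 0, 0, 0, 0.2], [-1, -0.0111, 0.0232, 0, 0, 0, 0.3], [-1, -0.0111, 0.0232, 0, 0, 0, 0.3], [0, -0.0111, 0.0232, 0, 0, 0, 0.3], [0, -0.0111, 0.0232, 0, 0, 0, 0.3], [0, -0.0111, 0.0232, 0, 0, 0, 0.3]]])

```text
t: 7.55
position: [572.3, -91.4, 354.6]
ee_rot: [[-0.642, 0.766, -0.0], [0.766, 0.642, 0.0], [0.001, 0.0, -1.0]]
contact_force: [-0.7, -0.2, -0.2]
opening: 0.504
grip_force: 0.0
```

Emit:
play_rows(increments=[[[0, 0, 0, -0.04, 0, 0, 0], [0, 0, 0, -0.08, 0, 0, 0], [0, 0, 0, -0.08, 0, 0, 0]]])

```text
t: 7.85
position: [573.6, -91.7, 440.8]
ee_rot: [[-0.643, 0.766, 0.01], [0.766, 0.643, -0.0], [-0.006, 0.007, -1.0]]
contact_force: [0.2, 0.0, -0.2]
opening: 0.505
grip_force: 0.0
```

```bash
python3 -c "
from h import *
plan((543.5,-227.5,434,3.09))"
```

```text
at [573.6 -91.7 440.8] yaw 2.2692 F [ 0.2  0.  -0.2] t 7.85
[-0.0846, -0.1104, 0.0066] [0.0043, 0.0088, -0.8208]
```

Emit:
play_rows(increments=[[[0, -0.021, -0.028, 0, 0, 0, -0.14], [0, -0.042, -0.055, 0, 0, 0, -0.28], [0, -0.063, -0.083, 0, 0, 0, -0.42], [0, -0.085, -0.11, 0, 0, 0, -0.56], [0, -0.085, -0.11, 0, 0, 0, -0.7], [0, -0.085, -0.11, 0, 0, 0, -0.82], [0, -0.085, -0.11, 0, 0, 0, -0.82], [0, -0.085, -0.11, 0, 0, 0, -0.82]]])

```text
t: 8.65
position: [542.8, -227.2, 434.7]
ee_rot: [[-0.998, 0.057, 0.0], [0.057, 0.998, 0.0], [-0.0, 0.0, -1.0]]
contact_force: [-0.5, 1.3, 1.1]
opening: 0.496
grip_force: 0.0
```

```bash
python3 -c "
from h import *
c=grab('wrist');cv2.imwrite('pics/w2.png',c['image']);W=cloud(c);np.save('w2.npy',W)
P=W[np.isfinite(W).all(-1)];r=np.hypot(P[:,0]-543.5,P[:,1]+227.5)
K=P[(r<25)&(P[:,2]>120)&(P[:,2]<165)];print(len(K),np.percentile(K,[2,50,98],axis=0).round(1),cv2.minEnclosingCircle(K[:,:2].astype(np.float32)))
h,e=np.histogram(K[:,2],np.arange(120,166,3));print(list(zip(e.tolist(),h.tolist())))
Q=P[(r>45)&(r<66)&(P[:,2]>145)&(P[:,2]<165)];print('rim',len(Q),np.median(Q[:,2]),cv2.minEnclosingCircle(Q[:,:2].astype(np.float32)))
c=grab('side');cv2.imwrite('pics/s2.png',c['image']);np.save('side2.npy',cloud(c))
plan((543.5,-227.5,434,3.09))"
```

```text
913 [[ 533.7 -235.8  123.2]
 [ 540.3 -226.8  146.9]
 [ 551.3 -218.1  148.6]] ((543.0031127929688, -227.0388641357422), 9.906074523925781)
[(120, 15), (123, 26), (126, 29), (129, 28), (132, 29), (135, 33), (138, 25), (141, 30), (144, 260), (147, 438), (150, 0), (153, 0), (156, 0), (159, 0), (162, 0)]
rim 5216 154.6869905858549 ((540.0686645507812, -223.37998962402344), 60.67923355102539)
at [ 542.9 -227.   434.7] yaw 3.0861 F [-0.1  1.   0.2] t 8.75
[-0.0006, -0.0005, 0.0007] [0.0001, 0.0001, -0.0039]
```

View pics/w2.png

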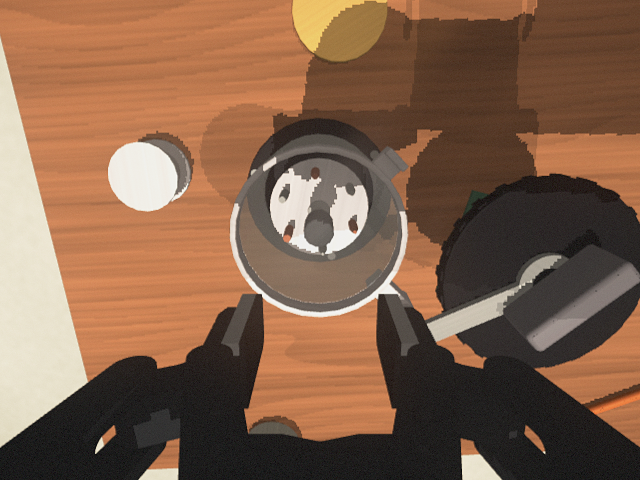

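The wrist view shows the cap clear at the right (540,270), the mouth open at (320,230) and the knob at (319,225).

Emit:
play_rows(increments=[[[0, 0, 0, 0.03, 0, 0, 0], [0, 0, 0, 0.06, 0, 0, 0], [0, 0, 0, 0.09, 0, 0, 0], [0, 0, 0, 0.12, 0, 0, 0], [0, 0, 0, 0.14, 0, 0, 0], [0, 0, 0, 0.1465, 0, 0, 0], [0, 0, 0, 0.1465, 0, 0, 0], [0, 0, 0, 0.1465, 0, 0, 0]]])

```text
t: 9.55
position: [543.5, -227.3, 289.3]
ee_rot: [[-0.999, 0.053, 0.001], [0.053, 0.999, -0.0], [-0.001, -0.0, -1.0]]
contact_force: [-0.3, -0.1, -0.3]
opening: 0.499
grip_force: 0.0
```

Emit:
play_rows(increments=[[[-1, 0, 0, 0, 0, 0, 0], [-1, 0, 0, 0, 0, 0, 0], [-1, 0, 0, 0, 0, 0, 0], [-1, 0, 0, 0, 0, 0, 0], [-1, 0, 0, 0, 0, 0, 0], [-1, 0, 0, 0, 0, 0, 0]]], newtons=60)

```text
t: 10.15
position: [543.3, -227.8, 289.7]
ee_rot: [[-0.999, 0.053, 0.002], [0.053, 0.999, -0.001], [-0.002, -0.001, -1.0]]
contact_force: [-1.3, -3.7, 6.8]
opening: 0.216
grip_force: 58.4
```

Emit:
play_rows(increments=[[[-1, 0, 0, -0.01, 0, 0, 0], [-1, 0, 0, -0.02, 0, 0, 0], [-1, 0, 0, -0.03, 0, 0, 0], [-1, 0, 0, -0.04, 0, 0, 0], [-1, 0, 0, -0.05, 0, 0, 0], [-1, 0, 0, -0.06, 0, 0, 0], [-1, 0, 0, -0.07, 0, 0, 0], [-1, 0, 0, -0.07, 0, 0, 0]]])

```text
t: 10.95
position: [543.3, -227.8, 358.8]
ee_rot: [[-0.999, 0.054, 0.002], [0.054, 0.999, -0.001], [-0.002, -0.001, -1.0]]
contact_force: [4.4, -8.2, -8.8]
opening: 0.215
grip_force: 58.9
```

```bash
python3 -c "
from h import *
for n in('side','scene'):
    c=grab(n);u,v=proj(c,[543,-227,157]);u,v=int(u),int(v);print(n,u,v)
    W=cloud(c);np.save(n+'3.npy',W);np.savez(n+'3c.npz',wfc=c['wfc'],fx=c['fx'],fy=c['fy'],cx=c['cx'],cy=c['cy'])
    cv2.imwrite('pics/%s3.png'%n,cv2.resize(c['image'][v-45:v+45,u-60:u+60],None,fx=6,fy=6,interpolation=cv2.INTER_NEAREST))
    for dv in range(-30,30,2): print(dv,[W[v+dv,u+k].round(0).tolist() for k in (-1,1)])
print(bot.get_state()['position'],bot.get_state()['contact_force'])
"
```

```text
side 418 286
-30 [[535.0, -223.0, 215.0], [535.0, -226.0, 217.0]]
-28 [[533.0, -225.0, 214.0], [533.0, -229.0, 216.0]]
-26 [[533.0, -226.0, 211.0], [533.0, -230.0, 213.0]]
-24 [[533.0, -226.0, 207.0], [534.0, -229.0, 208.0]]
-22 [[532.0, -228.0, 205.0], [533.0, -230.0, 206.0]]
-20 [[533.0, -227.0, 200.0], [533.0, -231.0, 203.0]]
-18 [[534.0, -227.0, 197.0], [535.0, -230.0, 198.0]]
-16 [[534.0, -228.0, 193.0], [534.0, -231.0, 195.0]]
-14 [[534.0, -229.0, 190.0], [534.0, -232.0, 192.0]]
-12 [[581.0, -191.0, 141.0], [539.0, -228.0, 184.0]]
-10 [[580.0, -192.0, 138.0], [539.0, -229.0, 181.0]]
-8 [[540.0, -225.0, 174.0], [540.0, -229.0, 176.0]]
-6 [[539.0, -226.0, 171.0], [540.0, -229.0, 173.0]]
-4 [[538.0, -228.0, 169.0], [539.0, -230.0, 170.0]]
-2 [[539.0, -228.0, 165.0], [540.0, -230.0, 166.0]]
0 [[541.0, -227.0, 159.0], [540.0, -231.0, 163.0]]
2 [[538.0, -229.0, 158.0], [541.0, -231.0, 158.0]]
4 [[536.0, -232.0, 157.0], [538.0, -233.0, 157.0]]
6 [[535.0, -233.0, 154.0], [537.0, -235.0, 155.0]]
8 [[540.0, -229.0, 146.0], [543.0, -231.0, 145.0]]
10 [[538.0, -231.0, 144.0], [542.0, -232.
[... 1440 characters left out ...]
[544.0, -232.0, 143.0], [548.0, -227.0, 147.0]]
8 [[549.0, -231.0, 143.0], [549.0, -228.0, 142.0]]
10 [[552.0, -231.0, 142.0], [552.0, -228.0, 141.0]]
12 [[555.0, -231.0, 140.0], [558.0, -226.0, 144.0]]
14 [[574.0, -223.0, 160.0], [561.0, -226.0, 143.0]]
16 [[576.0, -224.0, 156.0], [565.0, -225.0, 141.0]]
18 [[576.0, -224.0, 151.0], [570.0, -224.0, 143.0]]
20 [[577.0, -225.0, 146.0], [573.0, -224.0, 142.0]]
22 [[578.0, -226.0, 142.0], [579.0, -222.0, 144.0]]
24 [[582.0, -225.0, 143.0], [581.0, -223.0, 141.0]]
26 [[597.0, -220.0, 157.0], [595.0, -217.0, 155.0]]
28 [[599.0, -220.0, 154.0], [600.0, -216.0, 156.0]]
[ 543.37228783 -227.84618674  358.01741737] [ 5.09789311 -7.31967607 -7.98619016]
```

View pics/side3.png

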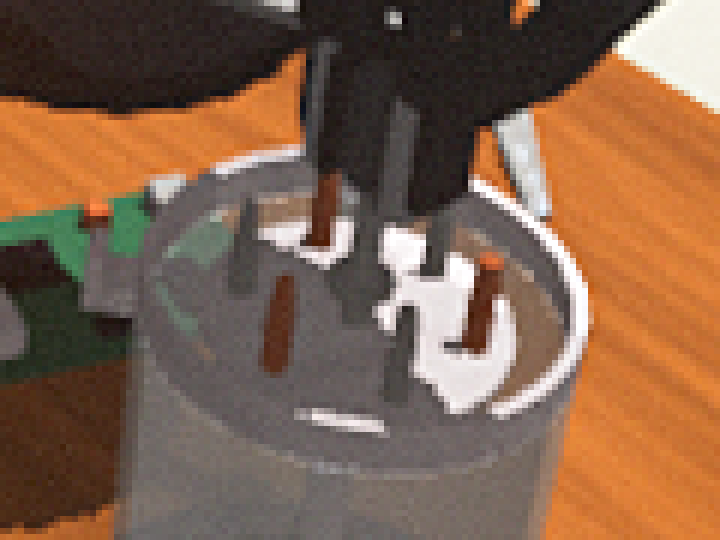

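View pics/scene3.png

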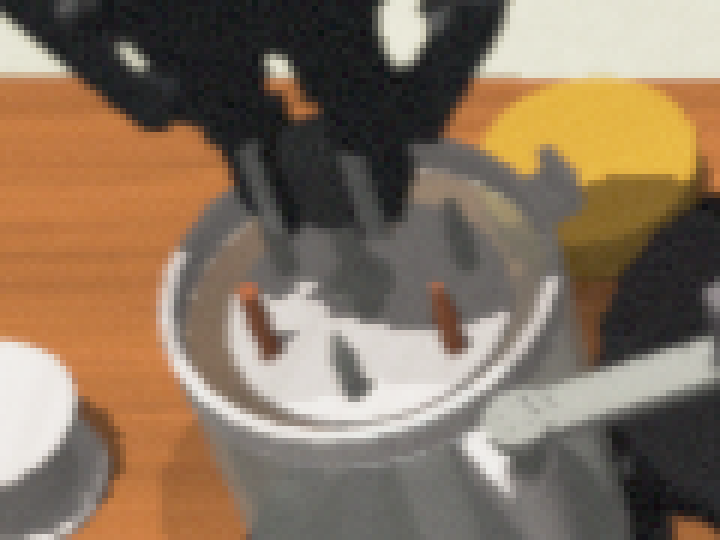

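Side and scene crops: the ring's top sits about at the rim's plane (side crop ring near (360,295)), tray and tips just below; I'll quantify it.

```bash
python3 -c "
from h import *
def st(W,t):
    P=W[np.isfinite(W).all(-1)];r=np.hypot(P[:,0]-543.2,P[:,1]+227.3);z=P[:,2]
    for nm,a,b,lo,hi in(('tray',14,38,55,90),('traylifted',14,38,130,150),('rim',50,58,150,160),('ring',4.5,11,148,165)):
        q=z[(r>a)&(r<b)&(z>lo)&(z<hi)]
        if len(q)>5:
            h,e=np.histogram(q,np.arange(lo,hi,1));k=e[h.argmax()];m=np.median(q[abs(q-k-.5)<3]);print(t,nm,len(q),'mode',k,'med',m.round(2))
            if nm=='ring':print(dict(zip(e.tolist(),h.tolist())))
for f in('w2','side2','side3','scene3'): st(np.load(f+'.npy'),f)
for n in('side','scene'):
    W=np.mean([cloud(grab(n)) for _ in range(4)],0);st(W,n+'avg')
print(np.mean([bot.get_state()['position'] for _ in range(3)],0))
"
```

```text
w2 tray 4755 mode 73 med 73.45
w2 rim 3994 mode 155 med 155.16
w2 ring 76 mode 148 med 148.27
{148: 71, 149: 5, 150: 0, 151: 0, 152: 0, 153: 0, 154: 0, 155: 0, 156: 0, 157: 0, 158: 0, 159: 0, 160: 0, 161: 0, 162: 0, 163: 0}
side2 rim 784 mode 155 med 155.54
side2 ring 35 mode 148 med 148.61
{148: 27, 149: 8, 150: 0, 151: 0, 152: 0, 153: 0, 154: 0, 155: 0, 156: 0, 157: 0, 158: 0, 159: 0, 160: 0, 161: 0, 162: 0, 163: 0}
side3 traylifted 866 mode 143 med 143.21
side3 rim 684 mode 155 med 155.59
side3 ring 71 mode 156 med 156.88
{148: 2, 149: 0, 150: 0, 151: 0, 152: 0, 153: 2, 154: 7, 155: 4, 156: 21, 157: 19, 158: 7, 159: 1, 160: 1, 161: 0, 162: 3, 163: 0}
scene3 traylifted 802 mode 142 med 142.51
scene3 rim 492 mode 155 med 155.39
scene3 ring 56 mode 156 med 156.12
{148: 0, 149: 0, 150: 1, 151: 1, 152: 1, 153: 2, 154: 7, 155: 12, 156: 18, 157: 8, 158: 2, 159: 0, 160: 1, 161: 0, 162: 0, 163: 2}
sideavg traylifted 848 mode 142 med 142.28
sideavg rim 661 mode 156 med 155.87
sideavg ring 65 mode 156 med 156.08
{148: 0, 149: 0, 150: 1, 151: 0, 152: 0, 153: 7, 154: 7, 155: 16, 156: 28, 157: 0, 158: 0, 159: 1, 160: 1, 161: 0, 162: 1, 163: 1}
sceneavg traylifted 807 mode 141 med 141.77
sceneavg rim 482 mode 155 med 155.54
sceneavg ring 56 mode 155 med 155.51
{148: 0, 149: 0, 150: 0, 151: 1, 152: 4, 153: 3, 154: 8, 155: 29, 156: 9, 157: 0, 158: 1, 159: 0, 160: 1, 161: 0, 162: 0, 163: 0}
[ 543.43403899 -227.84366762  357.68147716]
```

Emit:
play_rows(increments=[[[-1, 0, 0, -0.001, 0, 0, 0], [-1, 0, 0, -0.002, 0, 0, 0], [-1, 0, 0, -0.002, 0, 0, 0], [-1, 0, 0, -0.002, 0, 0, 0], [-1, 0, 0, -0.002, 0, 0, 0], [-1, 0, 0, -0.002, 0, 0, 0], [-1, 0, 0, -0.002, 0, 0, 0], [-1, 0, 0, -0.002, 0, 0, 0]]])

```text
t: 12.25
position: [543.4, -227.9, 359.6]
ee_rot: [[-0.999, 0.054, 0.001], [0.054, 0.999, -0.001], [-0.001, -0.001, -1.0]]
contact_force: [4.4, -7.5, -9.0]
opening: 0.213
grip_force: 58.9
```

```bash
cat > m.py <<'E'
from h import *
for k in range(2):
  for n in('side','scene'):
    W=np.mean([cloud(grab(n)) for _ in range(3)],0)
    P=W[np.isfinite(W).all(-1)];r=np.hypot(P[:,0]-543.2,P[:,1]+227.3);z=P[:,2];o=[]
    for a,b,lo,hi in((14,38,135,150),(50,58,150,160),(4.5,11,150,165)):
        q=z[(r>a)&(r<b)&(z>lo)&(z<hi)];h,e=np.histogram(q,np.arange(lo,hi,1));k=e[h.argmax()];o.append(np.median(q[abs(q-k-.5)<2]).round(2))
    s=bot.get_state();print(n,'tray,rim,ring',o,s['position'].round(1),s['contact_force'].round(1),s['t'],s['grip_force'])
E
python3 m.py
```

```text
side tray,rim,ring [np.float64(144.04), np.float64(156.04), np.float64(157.71)] [ 543.4 -227.9  359.6] [ 4.7 -7.4 -9.1] 12.4 58.865373730659485
scene tray,rim,ring [np.float64(143.74), np.float64(155.63), np.float64(157.49)] [ 543.5 -227.9  359.7] [ 4.  -7.5 -8.6] 12.55 58.86434197425842
side tray,rim,ring [np.float64(144.05), np.float64(156.01), np.float64(157.82)] [ 543.4 -227.8  359.6] [ 5.4 -7.7 -9.2] 12.7 58.86414349079132
scene tray,rim,ring [np.float64(143.71), np.float64(155.64), np.float64(157.73)] [ 543.4 -227.9  359.7] [ 4.6 -7.4 -8.1] 12.85 58.86361062526703
```

```bash
python3 -c "
from bench import bot
print(bot.close_job())"
```

```text
the job is handed in; nothing more can be done
None
```

The cap is unscrewed and swung about 1.9 rad aside, clear of the mouth, and the gripper holds the knob with the ring mark level with the rim (within about 0.5 mm by camera); the job is handed in at about 13 s.

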